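# Put the mixed pieces on the deli board back on their display trays

## Task

Clear the mixed pieces off the green cutting board: put each one back on the display tray that already holds its own kind, salamis with the salami, the small whole cheeses with the small whole cheeses, the cut wedge with the wedge. Lay each piece flat on the tray floor inside the rim, the cheeses the same way up as now, nothing on top of anything else, and leave the jar of olives standing where it is.

Things in the scene. Friction and masses are not known exactly. Their poses are not given: they have to be found in the camera images.
- salami_a_mid (a point): one of two alike loose dry salamis on the cutting board: brown, 36 mm thick and about 115 mm long with pale twine near its ends, lying down and slightly bent like a banana so that it does not roll; about 0.11 kg. The point is on the axis at mid-length, half-way up (18 mm above what it lies on); x runs along the straight 30 mm middle part (take it there, fingers closing along y), z up; the ends bend 9 mm towards -y.
- salami_b_mid (a point): one of two alike loose dry salamis on the cutting board: brown, 36 mm thick and about 115 mm long with pale twine near its ends, lying down and slightly bent like a banana so that it does not roll; about 0.11 kg. The point is on the axis at mid-length, half-way up (18 mm above what it lies on); x runs along the straight 30 mm middle part (take it there, fingers closing along y), z up; the ends bend 9 mm towards -y.
- wheel_a_mid (a point): one of two alike loose small whole cheeses on the cutting board: a flat round wheel with pale rind, 58 mm across and 32 mm high, lying flat; about 0.09 kg. The point is its centre, half-way up (16 mm above what it lies on); z up, its yaw means nothing.
- wheel_b_mid (a point): one of two alike loose small whole cheeses on the cutting board: a flat round wheel with pale rind, 58 mm across and 32 mm high, lying flat; about 0.09 kg. The point is its centre, half-way up (16 mm above what it lies on); z up, its yaw means nothing.
- wedge_mid (a point): the loose cut wedge of hard cheese on the cutting board: a narrow yellow slice of a pie, 104 mm from its blunt tip to its rind, 40 mm high, lying flat; 11 mm wide at the tip, 36 mm across at this point, 53 mm at the rind; about 0.11 kg. The point is 60 mm from the tip on the centre line, half-way up (20 mm above what it lies on), close to its centre of mass; x runs from tip to rind, z up. The cut sides, 12 degrees off x either way, can be gripped across y here.
- salami_tray_floor (a point): one of three alike fixed stainless display trays on the counter: 160 mm (its x) by 230 mm (its y) outside, 22 mm high, walls and floor 4 mm thick, open on top. The point is the centre of its inner floor, 4 mm above the counter; z up. A salami of the same kind already lies along x at its -y end (fixed, between y = -109 and -64 mm, 36 mm high); the floor from y = -60 to 110 mm is free. The two loose salamis belong here.
- wheel_tray_floor (a point): one of three alike fixed stainless display trays on the counter: 160 mm (its x) by 230 mm (its y) outside, 22 mm high, walls and floor 4 mm thick, open on top. The point is the centre of its inner floor, 4 mm above the counter; z up. Two small whole cheeses of the same kind already lie side by side at its -y end (fixed, between y = -106 and -48 mm, 32 mm high); the floor from y = -45 to 110 mm is free. The two loose small whole cheeses belong here.
- wedge_tray_floor (a point): one of three alike fixed stainless display trays on the counter: 160 mm (its x) by 230 mm (its y) outside, 22 mm high, walls and floor 4 mm thick, open on top. The point is the centre of its inner floor, 4 mm above the counter; z up. A wedge of the same kind already lies along x at its -y end (fixed, between y = -105 and -51 mm, 40 mm high); the floor from y = -48 to 110 mm is free. The loose wedge belongs here.
- board: the green plastic cutting board, fixed on the counter, 450 mm (x) by 300 mm (y), 12 mm thick; the five loose pieces, a jar and a kitchen knife (lying across its far end) are on it. The origin is the centre of its underside.
- olives: a small closed green jar of olives with a white cap, 50 mm across and 70 mm high, standing on the board among the pieces; to be left alone. The origin is the centre of its underside; z up.

How it is judged:
At the end, for the whole second after the job is handed in: Salamis on the salami tray, small wheels on the wheel tray, wedge on the wedge tray, at rest: each centre within 65 mm (tray x) and 100 mm (tray y) of the tray centre, within 10 mm of its height when lying on the tray floor, all lying flat within 0.2 rad (x of salami_a_mid in the frame of salami_tray_floor between -0.065 and 0.065 m and y of salami_a_mid in the frame of salami_tray_floor between -0.1 and 0.1 m and z of salami_a_mid in the frame of salami_tray_floor between 0.008 and 0.028 m and linear speed of each of salami_a, salami_b, wheel_a, wheel_b, wedge below 0.02 m/s and angle between salami_a_mid's own x axis and vertical between 1.37 and 1.77 rad and x of salami_b_mid in the frame of salami_tray_floor between -0.065 and 0.065 m and y of salami_b_mid in the frame of salami_tray_floor between -0.1 and 0.1 m and z of salami_b_mid in the frame of salami_tray_floor between 0.008 and 0.028 m and angle between salami_b_mid's own x axis and vertical between 1.37 and 1.77 rad and x of wheel_a_mid in the frame of wheel_tray_floor between -0.065 and 0.065 m and y of wheel_a_mid in the frame of wheel_tray_floor between -0.1 and 0.1 m and z of wheel_a_mid in the frame of wheel_tray_floor between 0.006 and 0.026 m and angle between each of wheel_a_mid, wheel_b_mid, wedge_mid's own z axis and vertical below 0.2 rad and x of wheel_b_mid in the frame of wheel_tray_floor between -0.065 and 0.065 m and y of wheel_b_mid in the frame of wheel_tray_floor between -0.1 and 0.1 m and z of wheel_b_mid in the frame of wheel_tray_floor between 0.006 and 0.026 m and x of wedge_mid in the frame of wedge_tray_floor between -0.065 and 0.065 m and y of wedge_mid in the frame of wedge_tray_floor between -0.1 and 0.1 m and z of wedge_mid in the frame of wedge_tray_floor between 0.01 and 0.03 m); the robot touches nothing.
It fails at once if the jar of olives is knocked over or pushed more than 30 mm (distance of olives from where it was at the start of the episode above 0.03 m or angle between olives's own z axis and vertical above 0.35 rad).
It also fails if it takes over 128 s, if anything falls off the work surface, if the arm or the gripper's body presses on something with over 40 N, if the wrist force passes 120 N, or if a joint passes its speed limit or range.

## Robot

A 6-joint arm with a two-finger parallel gripper is mounted at the origin on the work surface. World frame = base frame: x ahead of the robot, y to its left, z up, the work surface at z = 0. Lengths are in m, angles in rad, forces in N, time in s.
With the tool pointing down it reaches from about 0.3 to 0.775 m from the base axis. Payload 14.6 kg.
Tool frame: the origin (TCP) lies on the centre line of the jaws, within the pads' length; the fingertips stand 19 mm ahead of it and the grasp point (between the pads) is the TCP; y points along the fingers, x is the direction in which the jaws open and shut, and the axes are right-handed (so a half turn about y gives the same grasp; the last joint's range is limited). The gripper opens to 94 mm and grips with 3 to 60 N. Pads are 16 mm wide; open, the fingers measure 119 mm over their backs; the gripper's body (75 mm by 177 mm) begins 78 mm behind the grasp point.
Start: joints at [-1.389, 0.3, 1.521, -0, 1.321, -0.067], TCP at [0.135, -0.533, 0.224] pointing down, gripper open.
Joint ranges: [-3.03, 3.03], [-0.79, 2.21], [0.23, 2.52], [-1.04, 4.18], [0, 3.07], [-2.55, 2.55]. Speed limits (rad/s): [2.22, 2.22, 2.57, 3.14, 3.14, 3.14].

## Interface

Orientations are given as [roll, pitch, yaw] about the fixed x, y, z axes, in that order (R = Rz(yaw) Ry(pitch) Rx(roll)).
In Python, from station import get_obs, cams, workorder gives the robot as it stands.
- The arm moves only by the shell command python3 -m handwheel 'ROWS' [FORCE]. ROWS is JSON, a list of rows, each an object of numbers: "fingers": the opening, from -1 (shut) to 1 (fully open); "x", "y", "z": the shift along the tool's x, y, z in m; "spin": the turn about the tool's y in degrees. In form: [{"fingers": .., "x": .., "y": .., "z": .., "spin": ..}, ...]. A call has exactly 10 rows; each row is the pose to reach, as a shift and turn from the pose commanded when the call began, along the tool's axes at that moment; what a row does not reach only later rows make up. A row lasts 1/10 s, in which the tool goes at most 50 mm and 8.59 degrees, less where a joint would pass 70% of its speed; a pose out of reach is approached as far as the arm can. A call with a gripper value outside its range is refused whole. The fingers move at their own pace and stop on an object; FORCE is the grip in N (left out, the last holds). Time passes only in rows, so rows that repeat a pose let the fingers close, or fill a call up. It gives the time, the measured TCP pose, the force and the opening at its end, in the units of the state.
- get_obs(): the state, without advancing time (a new reading comes with each control period).
- cams.camera(name): name is "scene" or "top"; returns (picture, depth): 400x640x3 uint8, red, green, blue; 400x640 float32, m along the optical axis (not along the pixel's ray), 0 where there is no reading.
- cams.get_calibration(name): a dict with "fx", "fy", "cx", "cy" (pixels), "dist" ([k1, k2, p1, p2, k3] as OpenCV has them; the pictures are not rectified), "view" (4x4, takes a point from world to camera coordinates). Camera axes: x right, y down, z forward; pixel columns grow to the right and rows downward; lengths in m; the calibration is good to about 2 mm. A picture is of the moment at which its call begins. get_calibration takes no time and is no camera call.
- workorder.hand_in(): hands the job in, once; it reports no verdict.
The state is a dict: "time_s": time; "qpos": joint angles; "joint_vel": joint speeds; "tau": joint torques, N m; "ee_pos": TCP position; "eef_rot": TCP orientation; "force": force on the tool from outside, world axes, zero at the start; "moment": the same for the moment, N m; "grip_width": finger opening in m.
Only numpy, scipy, OpenCV 4.12 (cv2) and the standard library are available. Lean on these libraries where they do the work, as an engineer would, in place of code of your own. Each camera call takes 0.05 s, during which the arm holds its last target. There are 200 camera calls.

## Working session

There is one attempt and no reset: what is moved stays moved. The work goes in short steps, Python scripts to look and compute and a shell command to move; the robot and the scene stay as the last step left them, time stands still between calls to the robot, and variables do not carry over. Pictures are saved under pics/ and viewed, about 12 in all and at most 16, crops included, and the job is handed in when it is done.

```bash
mkdir -p pics; ls; cat > h.py <<'E'
import numpy as np, cv2
from station import get_obs, cams, workorder
def cal(n):
    c=cams.get_calibration(n); K=np.array([[c['fx'],0,c['cx']],[0,c['fy'],c['cy']],[0,0,1.]])
    return K,np.array(c['dist'],float),np.array(c['view'],float)
def ray(n,px,z):
    "pixels -> world points on plane z"
    K,d,V=cal(n); p=cv2.undistortPoints(np.array(px,float).reshape(-1,1,2),K,d).reshape(-1,2)
    R=V[:3,:3];o=-R.T@V[:3,3]; D=np.c_[p,np.ones(len(p))]@R
    return o+D*((z-o[2])/D[:,2])[:,None]
def cloud(n,depth):
    K,d,V=cal(n);h,w=depth.shape
    g=np.stack(np.meshgrid(np.arange(w),np.arange(h)),-1).reshape(-1,1,2).astype(float)
    p=cv2.undistortPoints(g,K,d).reshape(-1,2);P=np.c_[p,np.ones(len(p))]*depth.reshape(-1,1)
    return ((P-V[:3,3])@V[:3,:3]).reshape(h,w,3)
def snap(n):
    im,dp=cams.camera(n); return im[:,:,::-1].copy(),dp
E
python3 - <<'E'
from h import *
o=get_obs();print(o['time_s'],o['ee_pos'],o['eef_rot'],o['grip_width'])
a,d=snap('top');b,e=snap('scene')
np.savez('s0.npz',a=a,d=d,b=b,e=e)
cv2.imwrite('pics/top0.png',a);cv2.imwrite('pics/scene0.png',b)
for n in('top','scene'):
    K,dd,V=cal(n);print(n,K[0,0],-V[:3,:3].T@V[:3,3],V[2,:3])
E
```

```text
pics
0.0 [ 0.13537863 -0.53282551  0.22386736] [-1.57071325e+00  1.17801269e-03 -1.32198475e+00] 0.0940946160510347
top 479.5815933683221 [0.41135182 0.01011794 1.30624231] [ 0.0941682   0.02581383 -0.99522158]
scene 366.49404159653403 [ 1.15486949 -0.32862733  0.72024196] [-0.63564636  0.36526894 -0.68009728]
```

View pics/top0.png

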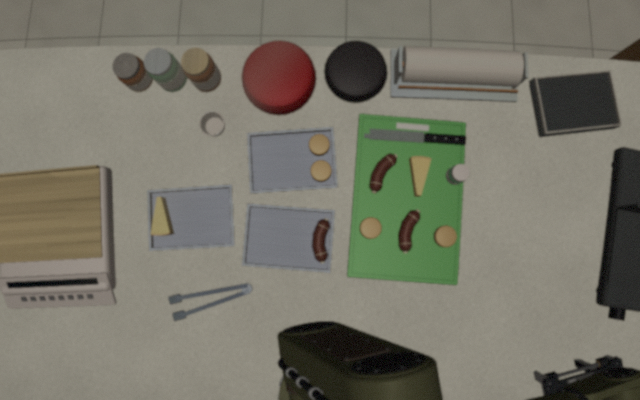

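View pics/scene0.png

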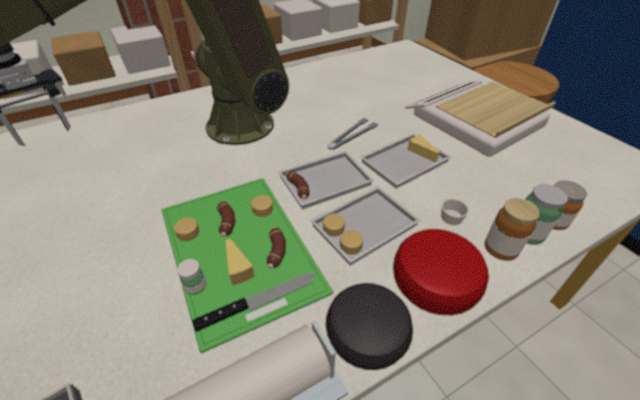

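The top view has +x up and +y left. The board holds salamis at (383,172) and (409,231), wheels at (371,228) and (445,236), the wedge at (420,175), the jar at (457,174) and the knife at (415,137). The trays are wheel (292,160), salami (289,238) and wedge (191,218). The scene view agrees.

```bash
cat > meas.py <<'E'
from h import *
def blobs(a,box,z,kind):
    x0,y0,x1,y1=box; hsv=cv2.cvtColor(a,cv2.COLOR_BGR2HSV)
    H,S,Vv=[hsv[:,:,i].astype(int) for i in range(3)]
    m={'sal':((H<15)|(H>165))&(S>60)&(Vv<125),'che':(H>8)&(H<32)&(S>60)&(Vv>=115),
       'cap':(S<45)&(Vv>150)}[kind]
    M=np.zeros(m.shape,np.uint8);M[y0:y1,x0:x1]=m[y0:y1,x0:x1]*255
    M=cv2.morphologyEx(M,cv2.MORPH_CLOSE,np.ones((5,5)))
    out=[]
    for c in cv2.findContours(M,cv2.RETR_EXTERNAL,cv2.CHAIN_APPROX_NONE)[0]:
        if cv2.contourArea(c)<80: continue
        w=ray('top',c.reshape(-1,2),z)[:,:2]
        r=cv2.minAreaRect((w*1000).astype(np.float32))
        mm=cv2.moments((w*1000).astype(np.float32).reshape(-1,1,2)); cen=np.array([mm['m10'],mm['m01']])/mm['m00']
        mu=np.array([[mm['mu20'],mm['mu11']],[mm['mu11'],mm['mu02']]])/mm['m00']; ev,U=np.linalg.eigh(mu); ax=U[:,1]
        t=(w*1000-cen)@ax; n=np.array([-ax[1],ax[0]])
        out.append((cen,np.degrees(np.arctan2(ax[1],ax[0])),r)); 
        print(kind,'px',c.reshape(-1,2).mean(0).round(),'cen',cen.round(1),'axis',round(out[-1][1],1),'rect',np.round(r[0],1),np.round(r[1],1))
    return out
E
python3 - <<'E'
from meas import *
s=np.load('s0.npz');a,d=s['a'],s['d']
print('board');blobs(a,(350,145,470,280),.030,'sal');blobs(a,(350,145,470,280),.044,'che')
print('wedge z.052');blobs(a,(400,150,440,200),.052,'che');blobs(a,(440,155,472,190),.082,'cap')
print('trays');blobs(a,(240,200,340,275),.022,'sal');blobs(a,(240,120,340,195),.036,'che');blobs(a,(145,180,240,255),.044,'che')
C=cloud('top',d)
for n,p in dict(salA=(383,172),salB=(409,231),wA=(371,228),wB=(445,236),wedge=(420,172),jar=(457,174),knife=(450,139),board=(400,200),tray=(270,240)).items():
    print(n,np.median(C[p[1]-2:p[1]+3,p[0]-2:p[0]+3].reshape(-1,3),0).round(3))
# tray rim / board corners
for n,box,f in(('wheelT',(240,122,342,198),.022),('salT',(238,198,340,276),.022),('wedgeT',(143,180,240,255),.022),('board',(340,108,475,290),.012)):
    x0,y0,x1,y1=box;sub=C[y0:y1,x0:x1];z=sub[...,2]; 
    hsv=cv2.cvtColor(a,cv2.COLOR_BGR2HSV)[y0:y1,x0:x1].astype(int)
    if n=='board': m=(abs(hsv[...,0]-60)<20)&(hsv[...,1]>90)
    else: m=(hsv[...,0]>95)&(hsv[...,0]<140)&(hsv[...,1]>18)
    m=cv2.morphologyEx(m.astype(np.uint8)*255,cv2.MORPH_OPEN,np.ones((3,3)))
    pts=np.argwhere(m)[:,::-1]+[x0,y0]
    w=ray('top',pts,f)[:,:2]*1000;r=cv2.minAreaRect(w.astype(np.float32));print(n,np.round(r[0],1),np.round(r[1],1),round(r[2],1))
E
python3 -c "
import cv2;a=cv2.imread('pics/top0.png')[105:290,140:480];cv2.imwrite('pics/crop0.png',cv2.resize(a,None,fx=2.3,fy=2.3,interpolation=3))"
```

```text
board
sal px [407. 230.] cen [ 455.2 -207.5] axis 164.2 rect [ 454.9 -207.4] [ 36.4 107.1]
sal px [381. 172.] cen [ 610.2 -135. ] axis 151.8 rect [ 610.6 -134.9] [ 35.  107.5]
che px [446. 236.] cen [ 441.1 -306.9] axis 116.0 rect [ 440.8 -306.8] [50.2 51.1]
che px [370. 228.] cen [ 458.2 -108.1] axis 76.0 rect [ 458.2 -106.9] [49.9 52.7]
che px [420. 173.] cen [ 611.6 -237.1] axis 177.0 rect [ 601.3 -240. ] [102.1  51.2]
wedge z.052
che px [420. 173.] cen [ 610.3 -235.5] axis 177.0 rect [ 600.1 -238.5] [101.4  50.9]
trays
sal px [320. 240.] cen [422.1  23.8] axis 177.3 rect [421.3  23.8] [ 37.5 109.8]
che px [320. 170.] cen [608.7  27.8] axis 116.0 rect [610.   27.6] [51.4 50.9]
che px [319. 144.] cen [680.3  34.6] axis 107.6 rect [680.7  34.9] [52.2 51.2]
che px [159. 218.] cen [462.4 456.9] axis -175.8 rect [473.7 456.8] [100.2  47.2]
salA [ 0.606 -0.138  0.046]
salB [ 0.451 -0.209  0.048]
wA [ 0.457 -0.109  0.046]
wB [ 0.441 -0.305  0.044]
wedge [ 0.608 -0.235  0.053]
jar [ 0.6   -0.327  0.083]
knife [ 0.704 -0.323  0.029]
board [ 0.536 -0.19   0.012]
tray [0.418 0.16  0.003]Traceback (most recent call last):
  File "<stdin>", line 17, in <module>
  File "h.py", line 8, in ray
    K,d,V=cal(n); p=cv2.undistortPoints(np.array(px,float).reshape(-1,1,2),K,d).reshape(-1,2)
                    ~~~~~~~~~~~~~~~~~~~^^^^^^^^^^^^^^^^^^^^^^^^^^^^^^^^^^^^^^^^
cv2.error: OpenCV(4.12.0) /io/opencv/modules/calib3d/src/undistort.dispatch.cpp:347: error: (-215:Assertion failed) CV_IS_MAT(_src) && CV_IS_MAT(_dst) && (_src->rows == 1 || _src->cols == 1) && (_dst->rows == 1 || _dst->cols == 1) && _src->cols + _src->rows - 1 == _dst->rows + _dst->cols - 1 && (CV_MAT_TYPE(_src->type) == CV_32FC2 || CV_MAT_TYPE(_src->type) == CV_64FC2) && (CV_MAT_TYPE(_dst->type) == CV_32FC2 || CV_MAT_TYPE(_dst->type) == CV_64FC2) in function 'cvUndistortPointsInternal'
```

View pics/crop0.png

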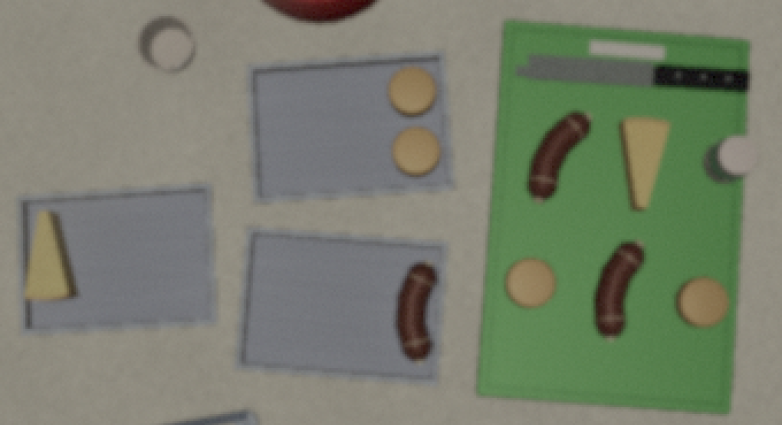

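The crop shows tray corners (crop px): wheel (250,68),(440,57),(452,186),(260,200); salami (250,230),(446,247),(437,380),(240,366); wedge (22,198),(208,188),(214,320),(28,330). Next I'll convert these and find the salami middles and the wedge's grip point.

```bash
cat >> h.py <<'E'
def go(*tg):
    "print tool-axis shift (mm) and spin (deg) from now to each (x,y,z mm,yaw deg)"
    from scipy.spatial.transform import Rotation as Ro
    o=get_obs();R=Ro.from_euler('xyz',o['eef_rot']).as_matrix();p=np.array(o['ee_pos'])
    yaw=np.degrees(np.arctan2(R[1,0],R[0,0]))
    print('t',round(o['time_s'],1),'tcp',(p*1000).round(1),'yaw',round(yaw,1),'w',round(o['grip_width']*1000,1),'F',np.round(o['force'],1))
    for t in tg:
        s=R.T@(np.array(t[:3])/1000-p); print(t,'->',s.round(3),'spin',round(yaw-t[3],1))
E
python3 - <<'E'
from meas import *
T={'wheel':[(250,68),(440,57),(452,186),(260,200)],'sal':[(250,230),(446,247),(437,380),(240,366)],'wedge':[(22,198),(208,188),(214,320),(28,330)]}
for k,v in T.items():
    w=ray('top',np.array(v)/2.3+[140,105],.02)[:,:2]*1000
    e=w[0]+w[3]-w[1]-w[2];print(k,'cen',w.mean(0).round(1),'long axis(img left) deg',np.degrees(np.arctan2(e[1],e[0])).round(1),'sizes',np.linalg.norm(np.diff(w,axis=0),axis=1).round(0))
a=np.load('s0.npz')['a']
hsv=cv2.cvtColor(a,cv2.COLOR_BGR2HSV).astype(int);H,S,V=hsv[...,0],hsv[...,1],hsv[...,2]
def prof(box,m,z):
    M=np.zeros(m.shape,np.uint8);x0,y0,x1,y1=box;M[y0:y1,x0:x1]=m[y0:y1,x0:x1]*255;M=cv2.morphologyEx(M,cv2.MORPH_CLOSE,np.ones((5,5)))
    c=max(cv2.findContours(M,0,1)[0],key=cv2.contourArea);f=np.zeros_like(M);cv2.drawContours(f,[c],-1,255,-1)
    w=ray('top',np.argwhere(f)[:,::-1],z)[:,:2]*1000;c=w.mean(0);U=np.linalg.eigh(np.cov((w-c).T))[1][:,1];U=U*np.sign(U[0]);n=np.array([-U[1],U[0]])
    t=(w-c)@U;s=(w-c)@n;tm=(t.max()+t.min())/2
    print('axis',np.degrees(np.arctan2(U[1],U[0])).round(1),'len',np.ptp(t).round(1),'mid t',tm.round(1),'profile',[(k,((s[abs(t-tm-k)<4].max()+s[abs(t-tm-k)<4].min())/2).round(1),np.ptp(s[abs(t-tm-k)<4]).round(1)) for k in(-40,-20,0,20,40)])
    k=abs(t-tm)<8; mid=c+tm*U+n*(s[k].max()+s[k].min())/2;print('  mid',mid.round(1))
sal=((H<15)|(H>165))&(S>60)&(V<125);che=(H>8)&(H<32)&(S>60)&(V>=115)
prof((360,145,400,195),sal,.03);prof((395,205,425,255),sal,.03);prof((405,150,436,200),che,.052)
print('jar')
blobs(a,(440,155,475,190),.082,'cap')
go((458,-108,140,5))
E
```

```text
wheel cen [635.8 105.3] long axis(img left) deg 95.2 sizes [227. 155. 227.]
sal cen [425.3 106.9] long axis(img left) deg 87.2 sizes [231. 155. 230.]
wedge cen [472.1 377. ] long axis(img left) deg 94.7 sizes [227. 156. 224.]
axis -28.3 len 107.5 mid t 0.5 profile [(-40, np.float64(-3.3), np.float64(27.8)), (-20, np.float64(1.9), np.float64(26.6)), (0, np.float64(4.2), np.float64(26.6)), (20, np.float64(2.1), np.float64(27.4)), (40, np.float64(-4.2), np.float64(25.1))]
  mid [ 612.3 -131.7]
axis -15.9 len 107.1 mid t -0.1 profile [(-40, np.float64(-4.1), np.float64(26.7)), (-20, np.float64(2.0), np.float64(26.7)), (0, np.float64(4.4), np.float64(26.0)), (20, np.float64(2.4), np.float64(28.9)), (40, np.float64(-4.5), np.float64(27.9))]
  mid [ 456.  -203.1]
axis -3.0 len 102.4 mid t -9.7 profile [(-40, np.float64(-0.7), np.float64(15.9)), (-20, np.float64(-0.8), np.float64(24.0)), (0, np.float64(-1.0), np.float64(32.2)), (20, np.float64(0.1), np.float64(42.8)), (40, np.float64(-0.0), np.float64(50.9))]
  mid [ 600.  -234.5]
jar
t 0.1 tcp [ 135.4 -532.9  223.9] yaw -75.7 w 93.9 F [-0.1 -0.5  0.3]
(458, -108, 140, 5) -> [-0.332  0.084  0.417] spin -80.7
```

Tray sizes, lengths, widths and heights agree with the given dimensions. I'll start with wheel A at (458,-108).

```bash
R='{"fingers":1,"x":-0.332,"y":0.084,"z":0.417,"spin":-80.7}'; python3 -m handwheel '[{"fingers":1,"x":-0.332,"y":0.06,"z":0.417,"spin":-80.7},{"fingers":1,"x":-0.332,"y":0.06,"z":0.417,"spin":-80.7},{"fingers":1,"x":-0.332,"y":0.06,"z":0.417,"spin":-80.7},{"fingers":1,"x":-0.332,"y":0.084,"z":0.417,"spin":-80.7},{"fingers":1,"x":-0.332,"y":0.084,"z":0.417,"spin":-80.7},{"fingers":1,"x":-0.332,"y":0.084,"z":0.417,"spin":-80.7},{"fingers":1,"x":-0.332,"y":0.084,"z":0.417,"spin":-80.7},{"fingers":1,"x":-0.332,"y":0.084,"z":0.417,"spin":-80.7},{"fingers":1,"x":-0.332,"y":0.084,"z":0.417,"spin":-80.7},{"fingers":1,"x":-0.332,"y":0.084,"z":0.417,"spin":-80.7}]' 15; python3 -c "
from h import *
go((458,-108,80,5),(458,-108,34,5))"
```

```text
time_s: 1.1
ee_pos: [0.4349, -0.1379, 0.147]
eef_rot: [-1.571, -0.0, 0.092]
force: [-0.2, -0.7, 0.1]
grip_width: 0.0938
t 1.1 tcp [ 434.9 -137.9  147. ] yaw 5.3 w 93.8 F [-0.2 -0.7  0.1]
(458, -108, 80, 5) -> [0.026 0.067 0.028] spin 0.3
(458, -108, 34, 5) -> [0.026 0.113 0.028] spin 0.3
```

```bash
python3 -m handwheel '[{"fingers":1,"x":0.026,"y":0.02,"z":0.028,"spin":0},{"fingers":1,"x":0.026,"y":0.045,"z":0.028,"spin":0},{"fingers":1,"x":0.026,"y":0.067,"z":0.028,"spin":0},{"fingers":1,"x":0.026,"y":0.067,"z":0.028,"spin":0},{"fingers":1,"x":0.026,"y":0.067,"z":0.028,"spin":0},{"fingers":1,"x":0.026,"y":0.067,"z":0.028,"spin":0},{"fingers":1,"x":0.026,"y":0.067,"z":0.028,"spin":0},{"fingers":1,"x":0.026,"y":0.067,"z":0.028,"spin":0},{"fingers":1,"x":0.026,"y":0.067,"z":0.028,"spin":0},{"fingers":1,"x":0.026,"y":0.067,"z":0.028,"spin":0}]' 15; python3 -c "
from h import *
b,_=snap('scene');cv2.imwrite('pics/s1.png',cv2.resize(b[150:350,130:400],None,fx=2.5,fy=2.5))
go((458,-108,80,5),(458,-108,34,5))"
```

```text
time_s: 2.1
ee_pos: [0.4576, -0.1097, 0.0805]
eef_rot: [-1.571, -0.0, 0.086]
force: [0.6, 0.6, -0.3]
grip_width: 0.094
t 2.1 tcp [ 457.6 -109.7   80.4] yaw 5.0 w 93.8 F [-0.7 -0.4 -0.3]
(458, -108, 80, 5) -> [0.001 0.    0.002] spin -0.0
(458, -108, 34, 5) -> [0.001 0.046 0.002] spin -0.0
```

View pics/s1.png

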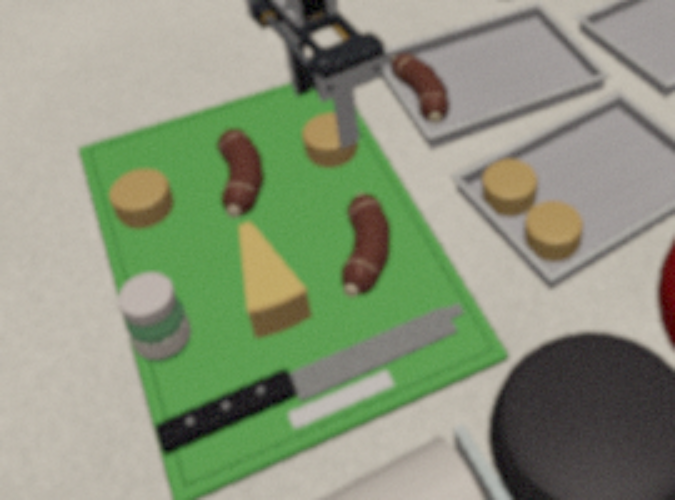

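The open jaws straddle wheel A (crop 328,140). I'll go down and grip.

```bash
python3 -m handwheel '[{"fingers":1,"x":0.001,"y":0.025,"z":0.001,"spin":0},{"fingers":1,"x":0.001,"y":0.046,"z":0.001,"spin":0},{"fingers":1,"x":0.001,"y":0.046,"z":0.001,"spin":0},{"fingers":0,"x":0.001,"y":0.046,"z":0.001,"spin":0},{"fingers":0,"x":0.001,"y":0.046,"z":0.001,"spin":0},{"fingers":0,"x":0.001,"y":0.046,"z":0.001,"spin":0},{"fingers":0,"x":0.001,"y":0.046,"z":0.001,"spin":0},{"fingers":0,"x":0.001,"y":0.046,"z":0.001,"spin":0},{"fingers":0,"x":0.001,"y":0.046,"z":0.001,"spin":0},{"fingers":0,"x":0.001,"y":0.046,"z":0.001,"spin":0}]' 15; python3 -c "
from h import *
go((458,-108,130,5),(630,167,130,5),(630,167,27,5))"
```

```text
time_s: 3.15
ee_pos: [0.4586, -0.1086, 0.0346]
eef_rot: [-1.571, -0.0, 0.086]
force: [-1.9, 1.5, 7.1]
grip_width: 0.0577
t 3.1 tcp [ 458.6 -108.6   34.6] yaw 5.0 w 57.7 F [-1.9  1.5  7.1]
(458, -108, 130, 5) -> [-0.001 -0.095  0.001] spin -0.0
(630, 167, 130, 5) -> [ 0.195 -0.095  0.26 ] spin -0.0
(630, 167, 27, 5) -> [0.195 0.008 0.26 ] spin -0.0
```

```bash
python3 -m handwheel '[{"fingers":0,"x":0,"y":-0.04,"z":0,"spin":0},{"fingers":0,"x":0.01,"y":-0.08,"z":0.015,"spin":0},{"fingers":0,"x":0.195,"y":-0.095,"z":0.26,"spin":0},{"fingers":0,"x":0.195,"y":-0.095,"z":0.26,"spin":0},{"fingers":0,"x":0.195,"y":-0.095,"z":0.26,"spin":0},{"fingers":0,"x":0.195,"y":-0.095,"z":0.26,"spin":0},{"fingers":0,"x":0.195,"y":-0.095,"z":0.26,"spin":0},{"fingers":0,"x":0.195,"y":-0.095,"z":0.26,"spin":0},{"fingers":0,"x":0.195,"y":-0.095,"z":0.26,"spin":0},{"fingers":0,"x":0.195,"y":-0.095,"z":0.26,"spin":0}]'; python3 -c "
from h import *
go((630,167,130,5),(630,167,27,5))"
```

```text
time_s: 4.15
ee_pos: [0.6302, 0.1683, 0.1283]
eef_rot: [-1.571, 0.001, 0.088]
force: [-0.3, 1.1, -0.5]
grip_width: 0.0575
t 4.2 tcp [630.2 168.3 128.3] yaw 5.1 w 57.5 F [-0.3  1.1 -0.5]
(630, 167, 130, 5) -> [-0.    -0.002 -0.001] spin 0.1
(630, 167, 27, 5) -> [-0.     0.101 -0.001] spin 0.1
```

```bash
python3 -m handwheel '[{"fingers":0,"x":0,"y":0.045,"z":-0.001,"spin":0},{"fingers":0,"x":0,"y":0.08,"z":-0.001,"spin":0},{"fingers":0,"x":0,"y":0.1,"z":-0.001,"spin":0},{"fingers":0,"x":0,"y":0.1,"z":-0.001,"spin":0},{"fingers":0.55,"x":0,"y":0.1,"z":-0.001,"spin":0},{"fingers":0.55,"x":0,"y":0.1,"z":-0.001,"spin":0},{"fingers":0.55,"x":0,"y":0.1,"z":-0.001,"spin":0},{"fingers":0.55,"x":0,"y":0.06,"z":-0.001,"spin":0},{"fingers":0.55,"x":0,"y":0.02,"z":-0.001,"spin":0},{"fingers":0.55,"x":0,"y":0.0,"z":-0.001,"spin":0}]'; python3 -c "
from h import *
go((441,-307,125,5),(441,-307,34,5))"
```

```text
time_s: 5.15
ee_pos: [0.6315, 0.1665, 0.134]
eef_rot: [-1.57, -0.005, 0.087]
force: [-0.0, -0.2, 0.2]
grip_width: 0.0731
t 5.2 tcp [631.5 166.5 134. ] yaw 5.0 w 73.1 F [-0.  -0.2  0.2]
(441, -307, 125, 5) -> [-0.231  0.008 -0.455] spin -0.0
(441, -307, 34, 5) -> [-0.231  0.099 -0.455] spin -0.0
```

```bash
python3 -m handwheel '[{"fingers":0.55,"x":-0.231,"y":0.0,"z":-0.455,"spin":0},{"fingers":0.55,"x":-0.231,"y":0.0,"z":-0.455,"spin":0},{"fingers":0.8,"x":-0.231,"y":0.0,"z":-0.455,"spin":0},{"fingers":0.8,"x":-0.231,"y":0.0,"z":-0.455,"spin":0},{"fingers":0.8,"x":-0.231,"y":0.0,"z":-0.455,"spin":0},{"fingers":0.8,"x":-0.231,"y":0.0,"z":-0.455,"spin":0},{"fingers":0.8,"x":-0.231,"y":0.0,"z":-0.455,"spin":0},{"fingers":0.8,"x":-0.231,"y":0.0,"z":-0.455,"spin":0},{"fingers":0.8,"x":-0.231,"y":0.0,"z":-0.455,"spin":0},{"fingers":0.8,"x":-0.231,"y":0.0,"z":-0.455,"spin":0}]'; python3 -c "
from h import *
go((441,-307,80,5),(441,-307,34,5))"
```

```text
time_s: 6.15
ee_pos: [0.4424, -0.2993, 0.1304]
eef_rot: [-1.572, -0.001, 0.087]
force: [0.3, -0.7, 0.6]
grip_width: 0.0849
t 6.2 tcp [ 442.4 -299.3  130.4] yaw 5.0 w 84.9 F [ 0.3 -0.7  0.6]
(441, -307, 80, 5) -> [-0.002  0.05  -0.007] spin -0.0
(441, -307, 34, 5) -> [-0.002  0.096 -0.007] spin -0.0
```

```bash
python3 -m handwheel '[{"fingers":0.8,"x":-0.002,"y":0.02,"z":-0.004,"spin":0},{"fingers":0.8,"x":-0.002,"y":0.06,"z":-0.004,"spin":0},{"fingers":0.8,"x":-0.002,"y":0.094,"z":-0.004,"spin":0},{"fingers":0.8,"x":-0.002,"y":0.094,"z":-0.004,"spin":0},{"fingers":0,"x":-0.002,"y":0.094,"z":-0.004,"spin":0},{"fingers":0,"x":-0.002,"y":0.094,"z":-0.004,"spin":0},{"fingers":0,"x":-0.002,"y":0.094,"z":-0.004,"spin":0},{"fingers":0,"x":-0.002,"y":0.094,"z":-0.004,"spin":0},{"fingers":0,"x":-0.002,"y":0.094,"z":-0.004,"spin":0},{"fingers":0,"x":-0.002,"y":0.094,"z":-0.004,"spin":0}]' 15; python3 -c "
from h import *
go((636,102,130,5),(636,102,27,5))"
```

```text
time_s: 7.15
ee_pos: [0.4419, -0.3017, 0.0359]
eef_rot: [-1.571, -0.0, 0.087]
force: [-2.7, 1.0, 6.5]
grip_width: 0.0569
t 7.2 tcp [ 441.9 -301.7   35.9] yaw 5.0 w 56.9 F [-2.7  1.   6.5]
(636, 102, 130, 5) -> [ 0.228 -0.094  0.385] spin -0.0
(636, 102, 27, 5) -> [0.228 0.009 0.385] spin -0.0
```

```bash
python3 -m handwheel '[{"fingers":0,"x":0,"y":-0.045,"z":0,"spin":0},{"fingers":0,"x":0.01,"y":-0.085,"z":0.015,"spin":0},{"fingers":0,"x":0.228,"y":-0.094,"z":0.387,"spin":0},{"fingers":0,"x":0.228,"y":-0.094,"z":0.387,"spin":0},{"fingers":0,"x":0.228,"y":-0.094,"z":0.387,"spin":0},{"fingers":0,"x":0.228,"y":-0.094,"z":0.387,"spin":0},{"fingers":0,"x":0.228,"y":-0.094,"z":0.387,"spin":0},{"fingers":0,"x":0.228,"y":-0.094,"z":0.387,"spin":0},{"fingers":0,"x":0.228,"y":-0.094,"z":0.387,"spin":0},{"fingers":0,"x":0.228,"y":-0.094,"z":0.387,"spin":0}]'; python3 -c "
from h import *
go((636,104,130,5),(636,104,29,5))"
```

```text
time_s: 8.15
ee_pos: [0.6225, 0.0775, 0.1287]
eef_rot: [-1.571, 0.0, 0.087]
force: [0.3, -0.6, -0.8]
grip_width: 0.0574
t 8.2 tcp [622.5  77.5 128.7] yaw 5.0 w 57.4 F [ 0.3 -0.6 -0.8]
(636, 104, 130, 5) -> [ 0.016 -0.001  0.025] spin -0.0
(636, 104, 29, 5) -> [0.016 0.1   0.025] spin -0.0
```

```bash
python3 -m handwheel '[{"fingers":0,"x":0.014,"y":0,"z":0.022,"spin":0},{"fingers":0,"x":0.014,"y":0,"z":0.022,"spin":0},{"fingers":0,"x":0.014,"y":0.02,"z":0.022,"spin":0},{"fingers":0,"x":0.014,"y":0.05,"z":0.022,"spin":0},{"fingers":0,"x":0.014,"y":0.05,"z":0.022,"spin":0},{"fingers":0,"x":0.014,"y":0.05,"z":0.022,"spin":0},{"fingers":0,"x":0.014,"y":0.05,"z":0.022,"spin":0},{"fingers":0,"x":0.014,"y":0.05,"z":0.022,"spin":0},{"fingers":0,"x":0.014,"y":0.05,"z":0.022,"spin":0},{"fingers":0,"x":0.014,"y":0.05,"z":0.022,"spin":0}]'; python3 -c "
from h import *
go((636,104,130,5),(636,104,29,5))
b,_=snap('scene');cv2.imwrite('pics/s2.png',cv2.resize(b[100:300,230:500],None,fx=2.5,fy=2.5))"
```

```text
time_s: 9.15
ee_pos: [0.6343, 0.0985, 0.0792]
eef_rot: [-1.571, -0.001, 0.086]
force: [0.7, 0.2, -1.2]
grip_width: 0.0572
t 9.2 tcp [634.3  98.5  79.2] yaw 5.0 w 57.2 F [ 0.7  0.2 -1.2]
(636, 104, 130, 5) -> [ 0.002 -0.051  0.005] spin -0.0
(636, 104, 29, 5) -> [0.002 0.05  0.005] spin -0.0
```

View pics/s2.png

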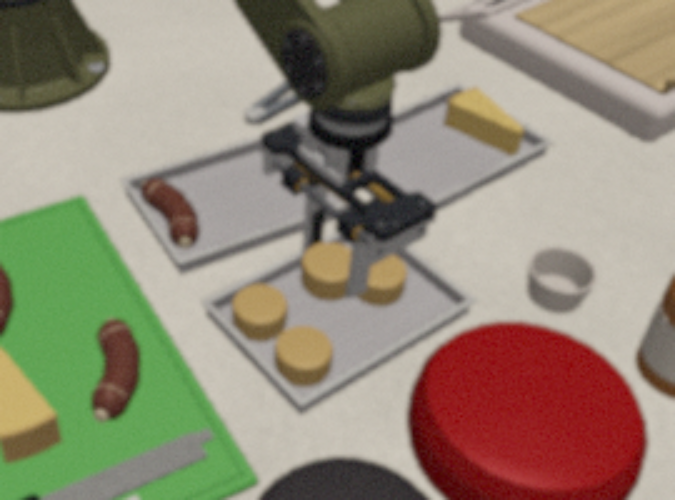

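Wheel A lies flat in the tray (crop 382,280). Wheel B is held level beside it. Lowering it now.

```bash
python3 -m handwheel '[{"fingers":0,"x":0.002,"y":0.02,"z":0.003,"spin":0},{"fingers":0,"x":0.002,"y":0.04,"z":0.003,"spin":0},{"fingers":0,"x":0.002,"y":0.049,"z":0.003,"spin":0},{"fingers":0,"x":0.002,"y":0.049,"z":0.003,"spin":0},{"fingers":0.55,"x":0.002,"y":0.049,"z":0.003,"spin":0},{"fingers":0.55,"x":0.002,"y":0.049,"z":0.003,"spin":0},{"fingers":0.55,"x":0.002,"y":0.049,"z":0.003,"spin":0},{"fingers":0.55,"x":0.002,"y":0.01,"z":0.003,"spin":0},{"fingers":0.55,"x":0.002,"y":-0.03,"z":0.003,"spin":0},{"fingers":0.55,"x":0.002,"y":-0.05,"z":0.003,"spin":0}]'; python3 -c "
from h import *
go((456,-203,120,74),(456,-203,34,74),(612,-132,120,62))"
```

```text
time_s: 10.2
ee_pos: [0.6369, 0.1018, 0.1329]
eef_rot: [-1.571, -0.005, 0.086]
force: [0.3, -0.2, 0.2]
grip_width: 0.073
t 10.2 tcp [636.9 101.8 132.9] yaw 5.0 w 73.0 F [ 0.3 -0.2  0.2]
(456, -203, 120, 74) -> [-0.207  0.012 -0.288] spin -69.0
(456, -203, 34, 74) -> [-0.207  0.098 -0.288] spin -69.0
(612, -132, 120, 62) -> [-0.045  0.013 -0.231] spin -57.0
```

```bash
python3 -m handwheel '[{"fingers":0.5,"x":-0.045,"y":0.013,"z":-0.231,"spin":-57},{"fingers":0.5,"x":-0.045,"y":0.013,"z":-0.231,"spin":-57},{"fingers":0.5,"x":-0.045,"y":0.013,"z":-0.231,"spin":-57},{"fingers":0.5,"x":-0.045,"y":0.013,"z":-0.231,"spin":-57},{"fingers":0.5,"x":-0.045,"y":0.013,"z":-0.231,"spin":-57},{"fingers":0.5,"x":-0.045,"y":0.013,"z":-0.231,"spin":-57},{"fingers":0.5,"x":-0.045,"y":0.013,"z":-0.231,"spin":-57},{"fingers":0.5,"x":-0.045,"y":0.013,"z":-0.231,"spin":-57},{"fingers":0.5,"x":-0.045,"y":0.045,"z":-0.231,"spin":-57},{"fingers":0.5,"x":-0.045,"y":0.045,"z":-0.231,"spin":-57}]'; python3 -c "
from h import *
go((612,-132,34,62))"
```

```text
time_s: 11.2
ee_pos: [0.6094, -0.1316, 0.0806]
eef_rot: [-1.566, 0.001, 1.078]
force: [-0.4, -0.4, -0.9]
grip_width: 0.0707
t 11.2 tcp [ 609.4 -131.6   80.6] yaw 61.8 w 70.7 F [-0.4 -0.4 -0.9]
(612, -132, 34, 62) -> [ 0.001  0.047 -0.003] spin -0.2
```

```bash
python3 -m handwheel '[{"fingers":0.5,"x":0.001,"y":0.02,"z":-0.001,"spin":0},{"fingers":0.5,"x":0.001,"y":0.045,"z":-0.001,"spin":0},{"fingers":0.5,"x":0.001,"y":0.045,"z":-0.001,"spin":0},{"fingers":-0.5,"x":0.001,"y":0.045,"z":-0.001,"spin":0},{"fingers":-0.5,"x":0.001,"y":0.045,"z":-0.001,"spin":0},{"fingers":-0.5,"x":0.001,"y":0.045,"z":-0.001,"spin":0},{"fingers":-0.5,"x":0.001,"y":0.045,"z":-0.001,"spin":0},{"fingers":-0.5,"x":0.001,"y":0.045,"z":-0.001,"spin":0},{"fingers":-0.5,"x":0.001,"y":0.045,"z":-0.001,"spin":0},{"fingers":-0.5,"x":0.001,"y":0.045,"z":-0.001,"spin":0}]' 20; python3 -c "
from h import *
c=np.array([425.3,106.9]);y=np.array([np.cos(np.radians(87.2)),np.sin(np.radians(87.2))])
for k in(2,62): print(k,(c+k*y).round(1))
go((428,169,120,87),(428,169,28,87))"
```

```text
time_s: 12.2
ee_pos: [0.6126, -0.132, 0.0392]
eef_rot: [-1.571, -0.0, 1.081]
force: [-0.6, 1.3, 6.4]
grip_width: 0.0356
2 [425.4 108.9]
62 [428.3 168.8]
t 12.2 tcp [ 612.6 -132.    39.2] yaw 62.0 w 35.6 F [-0.6  1.3  6.4]
(428, 169, 120, 87) -> [ 0.179 -0.081  0.304] spin -25.0
(428, 169, 28, 87) -> [0.179 0.011 0.304] spin -25.0
```

```bash
python3 -m handwheel '[{"fingers":-0.5,"x":0,"y":-0.045,"z":0,"spin":0},{"fingers":-0.5,"x":0.01,"y":-0.075,"z":0.015,"spin":0},{"fingers":-0.5,"x":0.179,"y":-0.09,"z":0.304,"spin":-25},{"fingers":-0.5,"x":0.179,"y":-0.09,"z":0.304,"spin":-25},{"fingers":-0.5,"x":0.179,"y":-0.09,"z":0.304,"spin":-25},{"fingers":-0.5,"x":0.179,"y":-0.09,"z":0.304,"spin":-25},{"fingers":-0.5,"x":0.179,"y":-0.09,"z":0.304,"spin":-25},{"fingers":-0.5,"x":0.179,"y":-0.09,"z":0.304,"spin":-25},{"fingers":-0.5,"x":0.179,"y":-0.09,"z":0.304,"spin":-25},{"fingers":-0.5,"x":0.179,"y":-0.09,"z":0.304,"spin":-25}]'; python3 -c "
from h import *
go((428,169,80,87),(428,169,32,87))"
```

```text
time_s: 13.2
ee_pos: [0.4263, 0.1716, 0.1288]
eef_rot: [-1.571, -0.0, 1.521]
force: [1.1, 0.3, -1.2]
grip_width: 0.0351
t 13.2 tcp [426.3 171.6 128.8] yaw 87.2 w 35.1 F [ 1.1  0.3 -1.2]
(428, 169, 80, 87) -> [-0.003  0.049 -0.002] spin 0.2
(428, 169, 32, 87) -> [-0.003  0.097 -0.002] spin 0.2
```

```bash
python3 -m handwheel '[{"fingers":-0.5,"x":-0.003,"y":0.03,"z":0,"spin":0},{"fingers":-0.5,"x":-0.003,"y":0.07,"z":0,"spin":0},{"fingers":-0.5,"x":-0.003,"y":0.096,"z":0,"spin":0},{"fingers":-0.5,"x":-0.003,"y":0.096,"z":0,"spin":0},{"fingers":0.06,"x":-0.003,"y":0.096,"z":0,"spin":0},{"fingers":0.06,"x":-0.003,"y":0.096,"z":0,"spin":0},{"fingers":0.06,"x":-0.003,"y":0.096,"z":0,"spin":0},{"fingers":0.06,"x":-0.003,"y":0.06,"z":0,"spin":0},{"fingers":0.06,"x":-0.003,"y":0.02,"z":0,"spin":0},{"fingers":0.06,"x":-0.003,"y":0.0,"z":0,"spin":0}]'; python3 -c "
from h import *
go((456,-203,120,74),(456,-203,36,74))
a,_=snap('top');b,_=snap('scene');cv2.imwrite('pics/s3.png',cv2.resize(b[100:300,150:420],None,fx=2.5,fy=2.5))"
```

```text
time_s: 14.2
ee_pos: [0.429, 0.1662, 0.1324]
eef_rot: [-1.575, -0.001, 1.518]
force: [-0.4, -0.1, -0.7]
grip_width: 0.0496
t 14.2 tcp [429.  166.2 132.4] yaw 87.0 w 49.6 F [-0.4 -0.1 -0.7]
(456, -203, 120, 74) -> [-0.367  0.012 -0.047] spin 13.0
(456, -203, 36, 74) -> [-0.367  0.096 -0.046] spin 13.0
```

View pics/s3.png

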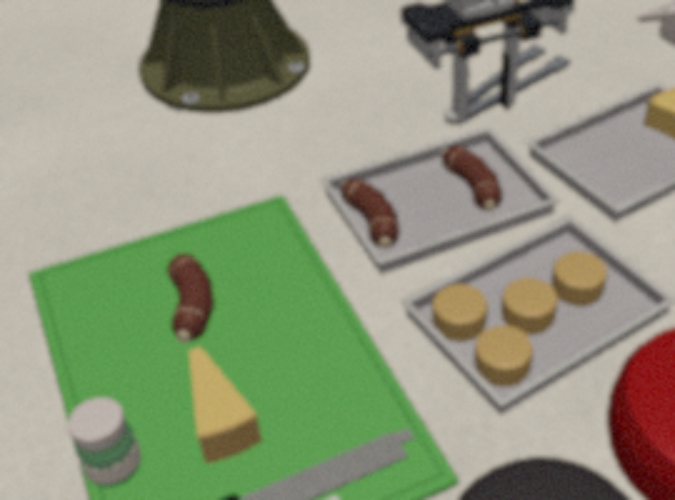

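Both wheels are flat on the wheel tray, salami A is flat on the salami tray at crop (472,178), and the jar is still standing. Next is salami B.

```bash
python3 -m handwheel '[{"fingers":0.06,"x":-0.367,"y":0.01,"z":-0.047,"spin":13},{"fingers":0.06,"x":-0.367,"y":0.01,"z":-0.047,"spin":13},{"fingers":0.5,"x":-0.367,"y":0.01,"z":-0.047,"spin":13},{"fingers":0.5,"x":-0.367,"y":0.01,"z":-0.047,"spin":13},{"fingers":0.5,"x":-0.367,"y":0.01,"z":-0.047,"spin":13},{"fingers":0.5,"x":-0.367,"y":0.01,"z":-0.047,"spin":13},{"fingers":0.5,"x":-0.367,"y":0.01,"z":-0.047,"spin":13},{"fingers":0.5,"x":-0.367,"y":0.01,"z":-0.047,"spin":13},{"fingers":0.5,"x":-0.367,"y":0.03,"z":-0.047,"spin":13},{"fingers":0.5,"x":-0.367,"y":0.05,"z":-0.047,"spin":13}]' 20; python3 -c "
from h import *
go((456,-203,36,74))"
```

```text
time_s: 15.3
ee_pos: [0.4551, -0.2037, 0.0775]
eef_rot: [-1.571, 0.0, 1.289]
force: [-0.2, -0.2, -0.9]
grip_width: 0.0705
t 15.3 tcp [ 455.1 -203.7   77.5] yaw 73.9 w 70.5 F [-0.2 -0.2 -0.9]
(456, -203, 36, 74) -> [ 0.001  0.042 -0.001] spin -0.1
```

```bash
python3 -m handwheel '[{"fingers":0.5,"x":0.001,"y":0.02,"z":-0.001,"spin":0},{"fingers":0.5,"x":0.001,"y":0.043,"z":-0.001,"spin":0},{"fingers":0.5,"x":0.001,"y":0.043,"z":-0.001,"spin":0},{"fingers":-0.5,"x":0.001,"y":0.043,"z":-0.001,"spin":0},{"fingers":-0.5,"x":0.001,"y":0.043,"z":-0.001,"spin":0},{"fingers":-0.5,"x":0.001,"y":0.043,"z":-0.001,"spin":0},{"fingers":-0.5,"x":0.001,"y":0.043,"z":-0.001,"spin":0},{"fingers":-0.5,"x":0.001,"y":0.043,"z":-0.001,"spin":0},{"fingers":-0.5,"x":0.001,"y":0.043,"z":-0.001,"spin":0},{"fingers":-0.5,"x":0.001,"y":0.043,"z":-0.001,"spin":0}]' 20; python3 -c "
from h import *
go((426,106,130,87),(426,106,28,87))"
```

```text
time_s: 16.3
ee_pos: [0.4569, -0.2024, 0.036]
eef_rot: [-1.571, 0.0, 1.291]
force: [-0.9, -0.0, 5.2]
grip_width: 0.0354
t 16.3 tcp [ 456.9 -202.4   36. ] yaw 74.0 w 35.4 F [-0.9 -0.   5.2]
(426, 106, 130, 87) -> [ 0.288 -0.094  0.115] spin -13.0
(426, 106, 28, 87) -> [0.288 0.008 0.115] spin -13.0
```

```bash
python3 -m handwheel '[{"fingers":-0.5,"x":0,"y":-0.045,"z":0,"spin":0},{"fingers":-0.5,"x":0.01,"y":-0.08,"z":0.0,"spin":0},{"fingers":-0.5,"x":0.288,"y":-0.09,"z":0.115,"spin":-13},{"fingers":-0.5,"x":0.288,"y":-0.09,"z":0.115,"spin":-13},{"fingers":-0.5,"x":0.288,"y":-0.09,"z":0.115,"spin":-13},{"fingers":-0.5,"x":0.288,"y":-0.09,"z":0.115,"spin":-13},{"fingers":-0.5,"x":0.288,"y":-0.09,"z":0.115,"spin":-13},{"fingers":-0.5,"x":0.288,"y":-0.09,"z":0.115,"spin":-13},{"fingers":-0.5,"x":0.288,"y":-0.09,"z":0.115,"spin":-13},{"fingers":-0.5,"x":0.288,"y":-0.09,"z":0.115,"spin":-13}]'; python3 -c "
from h import *
go((426,106,80,87),(426,106,29,87))"
```

```text
time_s: 17.3
ee_pos: [0.4255, 0.107, 0.1255]
eef_rot: [-1.57, 0.0, 1.52]
force: [-0.5, -0.6, -1.5]
grip_width: 0.0356
t 17.3 tcp [425.5 107.  125.5] yaw 87.1 w 35.6 F [-0.5 -0.6 -1.5]
(426, 106, 80, 87) -> [-0.001  0.046 -0.001] spin 0.1
(426, 106, 29, 87) -> [-0.001  0.097 -0.001] spin 0.1
```

```bash
python3 -m handwheel '[{"fingers":-0.5,"x":-0.001,"y":0.03,"z":0,"spin":0},{"fingers":-0.5,"x":-0.001,"y":0.07,"z":0,"spin":0},{"fingers":-0.5,"x":-0.001,"y":0.096,"z":0,"spin":0},{"fingers":-0.5,"x":-0.001,"y":0.096,"z":0,"spin":0},{"fingers":0.04,"x":-0.001,"y":0.096,"z":0,"spin":0},{"fingers":0.04,"x":-0.001,"y":0.096,"z":0,"spin":0},{"fingers":0.04,"x":-0.001,"y":0.096,"z":0,"spin":0},{"fingers":0.04,"x":-0.001,"y":0.06,"z":0,"spin":0},{"fingers":0.04,"x":-0.001,"y":0.02,"z":0,"spin":0},{"fingers":0.04,"x":-0.001,"y":-0.01,"z":0,"spin":0}]'; python3 -c "
from h import *
go((608,-235,130,87),(608,-235,37,87))"
```

```text
time_s: 18.3
ee_pos: [0.4261, 0.1053, 0.1387]
eef_rot: [-1.573, -0.001, 1.518]
force: [0.5, -0.5, 0.6]
grip_width: 0.0487
t 18.3 tcp [426.1 105.3 138.7] yaw 87.0 w 48.7 F [ 0.5 -0.5  0.6]
(608, -235, 130, 87) -> [-0.33   0.009 -0.2  ] spin -0.0
(608, -235, 37, 87) -> [-0.33   0.102 -0.199] spin -0.0
```

```bash
python3 -m handwheel '[{"fingers":0.04,"x":-0.33,"y":0.009,"z":-0.2,"spin":0},{"fingers":0.04,"x":-0.33,"y":0.009,"z":-0.2,"spin":0},{"fingers":0.4,"x":-0.33,"y":0.009,"z":-0.2,"spin":0},{"fingers":0.4,"x":-0.33,"y":0.009,"z":-0.2,"spin":0},{"fingers":0.4,"x":-0.33,"y":0.009,"z":-0.2,"spin":0},{"fingers":0.4,"x":-0.33,"y":0.009,"z":-0.2,"spin":0},{"fingers":0.4,"x":-0.33,"y":0.009,"z":-0.2,"spin":0},{"fingers":0.4,"x":-0.33,"y":0.009,"z":-0.2,"spin":0},{"fingers":0.4,"x":-0.33,"y":0.009,"z":-0.2,"spin":0},{"fingers":0.4,"x":-0.33,"y":0.03,"z":-0.2,"spin":0}]' 20; python3 -c "
from h import *
go((608,-235,37,87))
b,_=snap('scene');cv2.imwrite('pics/s4.png',cv2.resize(b[150:350,130:400],None,fx=2.5,fy=2.5))"
```

```text
time_s: 19.3
ee_pos: [0.609, -0.236, 0.1084]
eef_rot: [-1.575, 0.002, 1.517]
force: [-1.0, -1.2, -0.8]
grip_width: 0.0655
t 19.3 tcp [ 609.  -236.   108.4] yaw 86.9 w 65.5 F [-1.  -1.2 -0.8]
(608, -235, 37, 87) -> [0.001 0.071 0.001] spin -0.1
```

View pics/s4.png

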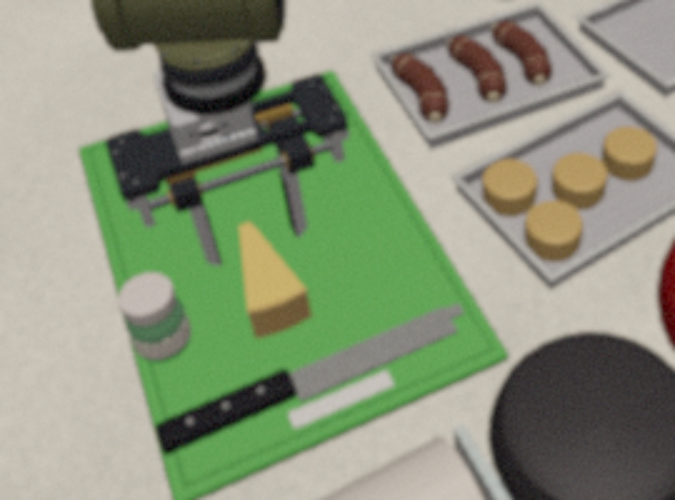

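Salami B is in the tray. The jaws are above the wedge and clear of the jar (crop 155,315).

```bash
python3 -m handwheel '[{"fingers":0.4,"x":0.001,"y":0.03,"z":0,"spin":0},{"fingers":0.4,"x":0.001,"y":0.055,"z":0,"spin":0},{"fingers":0.4,"x":0.001,"y":0.071,"z":0,"spin":0},{"fingers":0.4,"x":0.001,"y":0.071,"z":0,"spin":0},{"fingers":-0.4,"x":0.001,"y":0.071,"z":0,"spin":0},{"fingers":-0.4,"x":0.001,"y":0.071,"z":0,"spin":0},{"fingers":-0.4,"x":0.001,"y":0.071,"z":0,"spin":0},{"fingers":-0.4,"x":0.001,"y":0.071,"z":0,"spin":0},{"fingers":-0.4,"x":0.001,"y":0.071,"z":0,"spin":0},{"fingers":-0.4,"x":0.001,"y":0.071,"z":0,"spin":0}]' 20; python3 -c "
from h import *
go((472,362,130,92))"
```

```text
time_s: 20.35
ee_pos: [0.6084, -0.2341, 0.0357]
eef_rot: [-1.572, 0.001, 1.518]
force: [-2.2, 0.4, 6.5]
grip_width: 0.0401
t 20.4 tcp [ 608.4 -234.1   35.7] yaw 87.0 w 40.1 F [-2.2  0.4  6.5]
(472, 362, 130, 92) -> [ 0.588 -0.095  0.168] spin -5.0
```

```bash
python3 -m handwheel '[{"fingers":-0.4,"x":0,"y":-0.02,"z":0,"spin":0},{"fingers":-0.4,"x":0,"y":-0.05,"z":0,"spin":0},{"fingers":-0.4,"x":0,"y":-0.08,"z":0,"spin":0},{"fingers":-0.4,"x":0.03,"y":-0.095,"z":0.01,"spin":0},{"fingers":-0.4,"x":0.06,"y":-0.095,"z":0.02,"spin":0},{"fingers":-0.4,"x":0.1,"y":-0.095,"z":0.03,"spin":0},{"fingers":-0.4,"x":0.14,"y":-0.095,"z":0.04,"spin":0},{"fingers":-0.4,"x":0.18,"y":-0.095,"z":0.05,"spin":-2},{"fingers":-0.4,"x":0.22,"y":-0.095,"z":0.06,"spin":-3},{"fingers":-0.4,"x":0.25,"y":-0.095,"z":0.07,"spin":-5}]'; python3 -c "
from h import *
go((472,362,130,92))
b,_=snap('scene');cv2.imwrite('pics/s5.png',cv2.resize(b[80:300,200:470],None,fx=2.5,fy=2.5))"
```

```text
time_s: 21.35
ee_pos: [0.5507, 0.0216, 0.1297]
eef_rot: [-1.571, -0.0, 1.607]
force: [-0.4, -0.7, -1.1]
grip_width: 0.0403
t 21.4 tcp [550.7  21.6 129.7] yaw 92.1 w 40.3 F [-0.4 -0.7 -1.1]
(472, 362, 130, 92) -> [ 0.343 -0.     0.066] spin 0.1
```

View pics/s5.png

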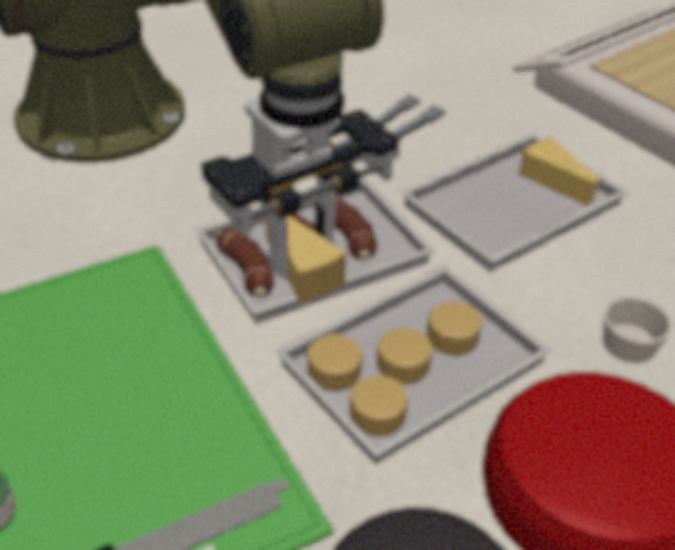

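The wedge is held level (crop 315,265). Moving it on to its tray.

```bash
python3 -m handwheel '[{"fingers":-0.4,"x":0.04,"y":0,"z":0.01,"spin":0},{"fingers":-0.4,"x":0.08,"y":0,"z":0.02,"spin":0},{"fingers":-0.4,"x":0.12,"y":0,"z":0.03,"spin":0},{"fingers":-0.4,"x":0.17,"y":0,"z":0.04,"spin":-1},{"fingers":-0.4,"x":0.22,"y":0,"z":0.05,"spin":-2},{"fingers":-0.4,"x":0.27,"y":0,"z":0.06,"spin":-3},{"fingers":-0.4,"x":0.31,"y":0,"z":0.066,"spin":-3},{"fingers":-0.4,"x":0.343,"y":0,"z":0.066,"spin":-3},{"fingers":-0.4,"x":0.343,"y":0.02,"z":0.066,"spin":-3},{"fingers":-0.4,"x":0.343,"y":0.02,"z":0.066,"spin":-3}]'; python3 -c "
from h import *
go((472,362,29,95))"
```

```text
time_s: 22.4
ee_pos: [0.4723, 0.36, 0.1073]
eef_rot: [-1.567, 0.002, 1.659]
force: [-0.3, -0.2, -1.4]
grip_width: 0.0399
t 22.4 tcp [472.3 360.  107.3] yaw 95.0 w 39.9 F [-0.3 -0.2 -1.4]
(472, 362, 29, 95) -> [ 0.002  0.078 -0.   ] spin 0.0
```

```bash
python3 -m handwheel '[{"fingers":-0.4,"x":0.001,"y":0.025,"z":0,"spin":0},{"fingers":-0.4,"x":0.001,"y":0.055,"z":0,"spin":0},{"fingers":-0.4,"x":0.001,"y":0.078,"z":0,"spin":0},{"fingers":-0.4,"x":0.001,"y":0.078,"z":0,"spin":0},{"fingers":0.25,"x":0.001,"y":0.078,"z":0,"spin":0},{"fingers":0.25,"x":0.001,"y":0.078,"z":0,"spin":0},{"fingers":0.25,"x":0.001,"y":0.078,"z":0,"spin":0},{"fingers":0.25,"x":0.001,"y":0.04,"z":0,"spin":0},{"fingers":0.25,"x":0.001,"y":0.0,"z":0,"spin":0},{"fingers":0.25,"x":0.001,"y":-0.04,"z":0,"spin":0}]' && python3 -m handwheel '[{"fingers":0.25,"x":0,"y":-0.04,"z":0,"spin":0},{"fingers":0.25,"x":0,"y":-0.06,"z":-0.04,"spin":0},{"fingers":0.25,"x":0,"y":-0.06,"z":0.08,"spin":0},{"fingers":0.25,"x":0,"y":-0.06,"z":0.12,"spin":0},{"fingers":0.25,"x":0,"y":-0.06,"z":0.12,"spin":0},{"fingers":0.25,"x":0,"y":-0.06,"z":0.12,"spin":0},{"fingers":0.25,"x":0,"y":-0.06,"z":0.12,"spin":0},{"fingers":0.25,"x":0,"y":-0.06,"z":0.12,"spin":0},{"fingers":0.25,"x":0,"y":-0.06,"z":0.12,"spin":0},{"fingers":0.25,"x":0,"y":-0.06,"z":0.12,"spin":0}]'
python3 - <<'E'
from meas import *
go()
a,d=snap('top');b,_=snap('scene');cv2.imwrite('pics/top6.png',cv2.resize(a[105:290,140:480],None,fx=2.3,fy=2.3));cv2.imwrite('pics/s6.png',b)
print('sal');blobs(a,(235,195,342,276),.022,'sal');print('wheels');blobs(a,(240,120,342,195),.036,'che');print('wedge');blobs(a,(145,180,240,255),.044,'che')
C=cloud('top',d);np.savez('s6.npz',C=C,a=a)
E
```

```text
time_s: 23.4
ee_pos: [0.4736, 0.361, 0.1521]
eef_rot: [-1.572, -0.0, 1.657]
force: [0.5, -0.3, -0.7]
grip_width: 0.0589
time_s: 24.4
ee_pos: [0.3549, 0.3506, 0.2094]
eef_rot: [-1.571, 0.0, 1.656]
force: [0.2, 0.7, 0.1]
grip_width: 0.0587
t 24.4 tcp [354.9 350.6 209.4] yaw 94.9 w 58.7 F [0.2 0.7 0.1]
sal
sal px [320. 240.] cen [422.7  23.7] axis 177.1 rect [422.5  23.7] [ 37.5 107.5]
sal px [292. 238.] cen [425.7  99.1] axis 177.0 rect [425.8  99.3] [ 36.9 107.9]
sal px [269. 237.] cen [427.1 161.3] axis 177.1 rect [426.6 161.3] [ 36.8 108.1]
wheels
che px [321. 170.] cen [608.1  27.5] axis 161.7 rect [608.6  27.5] [54.1 50.9]
che px [270. 161.] cen [630.2 164.9] axis 114.8 rect [630.4 164.8] [52.4 53.4]
che px [296. 159.] cen [636.5  95.2] axis 93.9 rect [635.5  94.2] [51.8 53.9]
che px [319. 144.] cen [680.   34.6] axis 138.2 rect [680.7  34.9] [52.2 51.2]
wedge
che px [195. 217.] cen [476.9 358.5] axis -174.4 rect [466.9 365.1] [ 48.5 102.8]
che px [159. 218.] cen [462.4 456.5] axis -175.0 rect [473.8 455.4] [100.3  50. ]
```

View pics/top6.png

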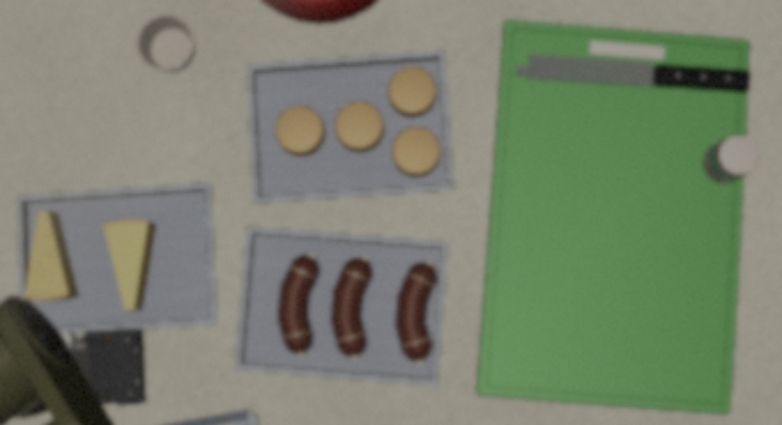

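View pics/s6.png

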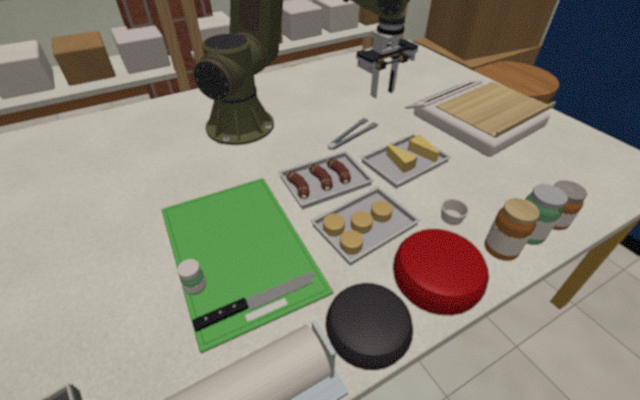

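All five pieces are in their trays (top crop: salamis at (298,305) and (352,305), wheels at (300,130) and (359,125), wedge at (128,265)). The jar is unmoved at (735,158) and the arm is clear. I'll check heights, then hand in.

```bash
python3 - <<'E'
from h import *
C=np.load('s6.npz')['C']
for n,p,e in(('sal1',(292,238),40),('sal2',(269,237),40),('wh1',(270,161),36),('wh2',(296,159),36),('wedge',(196,212),44),('jar',(457,174),82)):
    q=C[p[1]-4:p[1]+5,p[0]-4:p[0]+5].reshape(-1,3)*1000;A=np.c_[q[:,:2]-q[:,:2].mean(0),np.ones(len(q))];s=np.linalg.lstsq(A,q[:,2],rcond=None)[0]
    print(n,'top z',np.median(q[:,2]).round(1),'expected',e,'slope',s[:2].round(2),'xy',np.median(q,0)[:2].round(0))
workorder.hand_in()
E
```

```text
sal1 top z 38.6 expected 40 slope [0.04 0.47] xy [425.  98.]
sal2 top z 38.1 expected 40 slope [0.03 0.61] xy [426. 159.]
wh1 top z 36.2 expected 36 slope [-0.02 -0.01] xy [630. 164.]
wh2 top z 37.0 expected 36 slope [-4.61 -1.78] xy [636.  94.]
wedge top z 44.4 expected 44 slope [0.01 0.03] xy [486. 357.]
jar top z 82.3 expected 82 slope [-1.49  2.71] xy [ 601. -327.]
the job is handed in; nothing more can be done
```

The board is cleared and the job was handed in at about 24.5 s of the 128 s: both small wheels, both salamis and the wedge are on the trays with their own kind. The hand-in gives no verdict.

**Position and height:** in the last pictures every piece lies inside its tray's rim with nothing on top of anything else. Top heights came out within 2 mm of what lying on the tray floor would give.

**Jar and arm:** the jar is still standing where it was, within about 1 mm. The arm is clear of everything.

**Checks that disagreed:** the fitted slope was not usable for wheel B, at -4.6 and -1.8. The jar's was also off, at -1.5 and 2.7. Wheel B's median height was right (37.0 mm against 36 mm expected), and both pictures show wheel B flat and the jar upright. I took the slopes to be stray depth readings and did not measure again. The salamis' slopes across their width (about 0.5) are probably their round tops. Along their length they measured level.

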